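# Set and hold the electrode gap of pulse tweezers

## Task

The spring-open electrode tweezers lie in their bench holder, ready for an electroporation pulse: first swing the steel keeper bar with the orange thumb pad down over the tweezers' blue heel until it snaps fully shut under its ball catch, so that they cannot lift out. Then squeeze the two arms together until the gap between the brass electrode discs matches the spacing of the two red lines on the white stage (14 mm), without anything pressing on the white sample slip between the discs. Hold that gap steady for at least a second and finish while still holding it, with the timer, the bottle and the white microplate left where they are.

Things in the scene. Friction and masses are not known exactly. Their poses are not given: they have to be found in the camera images.
- holder: fixed bench holder, aluminium base 236 x 112 mm, top 13 mm up. Origin on the bench under the tweezers' axis; x runs along the tweezers from heel (-) to discs (+), y points to the keeper's hinge side. Black heel cradle: x -98..-22 mm, |y| < 22, cheeks 53 mm up. Between cradle and stage (x -22..+81 mm) only the base plate lies under the arms.
- stage (a point): middle of the top of the white sample stage plate (42 mm along x, 64 mm along y), 40 mm above the bench, at x = 102 mm, y = 0 in the holder's frame. Two red lines along x at y = +7 and -7 mm, 14 mm apart, pass under the discs
- latch (a point): middle of the top of the latch post (20 mm along x, 12 mm along y), 78 mm above the bench, at x = -60, y = -60.5 mm in the holder's frame; a steel ball plunger juts from its inner face towards +y, 69.5 mm up. Keep fingers off it: the free space between it and the hinge clevis (at y = +40, 71 mm high) is 86 mm
- keeper (a joint): hinge of the steel keeper bar (11 mm wide, 8 mm thick, 88 mm from hinge to nose). 0 = shut, level across the heel, nose caught under the ball; grows as the bar swings up, starts at 0.6 to 1.1 rad. Stays where it is left. The ball resists from about 0.14 rad and snaps over near 0.06 rad; that takes about 7 N of downward push on the thumb pad.
- keeper_hinge (a point): the keeper's hinge axis (it runs along the holder's x), 64 mm above the bench; when shut the bar points from here towards the holder's -y
- keeper_pad (a point): centre of the top of the orange ribbed thumb pad (20 x 22 mm) on the keeper bar, 58 mm from the hinge along the bar and 7 mm above the bar's mid line; press it down with closed fingertips. When shut it lies 71 mm above the bench
- tweezers: blue heel of the electrode tweezers, 70 x 18 x 15.5 mm with two side lugs, lying loose in the cradle; origin at the centre of the heel's underside (43 mm above the bench), x towards the discs, z up. The arms pivot 35 mm ahead of it.
- squeeze_point (a point): point midway between the two ribbed blue finger pads, at arm height (50.5 mm above the bench), 116 mm ahead of the heel's centre. Squeeze here along the tweezers' y axis. Pads 32 mm long (along the tweezers), 13 mm high; over their outer faces the arms are about 42.5 mm wide at rest, about 25 mm at the marked gap
- jaw_l: left arm (holder's +y side), steel strip 9 mm high; origin at its spring pivot 35 mm ahead of the heel's centre, 5 mm off the middle; x along the arm. Pad centre 81 mm, disc 125 mm from the pivot: the disc moves 1.54 times as far as the pad. Pushes back with 1.1 N at the pad per degree, 6 to 7 N at the marked gap; let go, it springs open
- jaw_r: right arm, the mirror image of jaw_l on the -y side
- disc_l (a point): centre of the inner face of the left brass electrode disc (12 mm across)
- disc_r (a point): centre of the inner face of the right brass disc. Distance disc_l to disc_r = electrode gap: about 41 mm at rest, wanted 14 mm
- sample: white ceramic sample slip, 14 x 4 x 16 mm (4 mm across the gap), fixed upright on the stage midway between the red lines; origin at its foot, 100 mm along the holder's x. Fragile
- timer: small bench timer, 68 x 62 x 18 mm, bystander, origin under its centre
- bottle_c: small bottle with orange cap, 46 mm across, 95 mm tall, bystander, origin under its centre
- plate_4: white microplate 86 x 128 x 14 mm, bystander, origin under its centre

How it is judged (in metres and radians):
On the way, in this order (a step that is already met when the one before it is completed fails the run):
1. the keeper bar is snapped shut under its catch, the tweezers still open (value of joint keeper below 0.04 rad and distance between disc_l and disc_r above 0.025 m), for 0.2 s.
2. the fingers hold the electrode gap at the marks for a second (value of joint keeper below 0.04 rad and distance between disc_l and disc_r between 0.0115 and 0.0165 m and contact force between the fingers and jaw_l above 1.5 N and contact force between the fingers and jaw_r above 1.5 N), for 1 s.
At the end, for the whole second after the job is handed in: The keeper is snapped shut (below 0.04 rad), the heel still lies in its cradle, and the fingers press both arms and hold the electrode gap at 14 mm within 2.5 mm, steadily, through the last second, nothing touching the sample slip (all of step 2 and angular speed of each of jaw_l, jaw_r below 0.15 rad/s and contact force between sample and anything else below 0.2 N and z of tweezers in the frame of holder between 0.04 and 0.048 m); the arm keeps its last pose, push and grip.
It fails at once if something presses on the sample slip (contact force between sample and anything else above 0.5 N).
It fails at once if the tweezers are lifted out of the cradle (z of tweezers in the frame of holder above 0.052 m).
It fails at once if a bystander is pushed away (distance of any of timer, bottle_c, plate_4 from where it was at the start of the episode above 0.015 m).
It also fails if it takes over 54 s, if anything falls off the work surface, if the arm or the gripper's body presses on something with over 40 N, if the wrist force passes 120 N, or if a joint passes its speed limit or range.

## Robot

A 7-joint arm with a two-finger parallel gripper is mounted at the origin on a cart in front of the work surface, level with it; the furniture and walls round the work are solid. World frame = base frame: x ahead of the robot, y to its left, z up, the work surface at z = 0. Lengths are in mm, angles in rad, forces in N, time in s.
With the tool pointing down it reaches from about 400 to 900 mm from the base axis. Payload 5.6 kg.
Tool frame: the origin (TCP) lies midway between the tips of the shut fingers; the grasp point (between the pads) lies 19 mm behind it; z points along the fingers, y is the line along which they close (so a half turn about z gives the same grasp; the last joint's range is limited). The gripper opens to 92 mm and grips with 3 to 60 N. Pads are 20 mm wide; open, the fingers measure 128 mm over their backs; the gripper's body (75 mm by 189 mm) begins 69 mm behind the grasp point.
Start: joints at [1.231, 0.468, -0.012, 1.603, 0.006, 1.071, -0.056], TCP at [190.058, -621.6, 214.592] pointing down, gripper open.
Joint ranges: [-2.53, 2.53], [-0.31, 2.02], [-1.57, 1.55], [0.28, 2.44], [-1.29, 4.43], [0.15, 1.84], [-2.92, 2.92]. Speed limits (rad/s): [2.57, 2.57, 3.14, 3.14, 3.14, 3.14, 3.14].

## Interface

Orientations are given as a rotation vector (axis times angle).
In Python, from cell import robot, grip, kin, viewer gives the robot as it stands. Calls block until the motion is done:
- robot.movep(position, orientation): joint-space move of the TCP to a pose.
- robot.servo_line(position, feed=150, rotation=None): straight line of the TCP; rotation=None keeps the orientation; feed is the mean speed in mm/s.
- robot.goto_joints(angles): joint-space move.
- grip(opening, newtons=None): opening from 0.0 (shut) to 1.0 (fully open); newtons is the grip in N (None keeps the last); returns when the fingers have stopped.
- robot.hold(seconds).
- kin.ik(position, orientation): joint angles nearest the present ones, or None.
- robot.observe(): the state.
- viewer.read_camera(name): name is "scene" or "top"; returns the picture (384x512x3 uint8, red, green, blue); there is no depth.
- viewer.camera_info(name): a dict with "camera_matrix" (3x3 intrinsics, pixels), "k1" (the pictures are not rectified: a ray, as slopes to the right and down, at radius r is drawn at 1 + k1 r^2 times it, then the intrinsics apply), "R" (3x3) and "t" (3): a world point X has camera coordinates R X + t. Camera axes: x right, y down, z forward; pixel columns grow to the right and rows downward; lengths in mm; the calibration is good to about 2 mm. A picture is of the moment at which its call begins. camera_info takes no time and is no camera call.
A pose or a line that the arm cannot do raises robot.IKError and nothing moves.
- robot.job_done(): hands the job in; it is judged then, once.
Trained networks look in the newest picture that a camera, given by its name, has taken for a name from the list of things; names that differ only in an ending like _2 or _b are one class to them, and where a whole thing is asked for, a point or a joint stands for the part that bears it (a point fixed in the world has none). Each returns a list of dicts, best first, with "confidence" (0 to 1); they miss things now and then, are a little off and sometimes report something else, mostly with a low value. They report only what shows in the picture. A call takes as long as a camera call.
- viewer.silhouettes(name, camera): "mask" (384x512 bool, what is visible of it).
- viewer.pinpoint(name, camera): "at" ([x, y, z] in mm, in the coordinates of the camera as it stood for that picture, good to about 4 mm: a listed point, or the origin of a listed thing).
The state is a dict: "t": time; "joints": joint angles; "joint_velocities": joint speeds; "joint_torque": joint torques, N m; "tcp_pos": TCP position; "tcp_rot": TCP orientation; "contact_force": force on the tool from outside, world axes, zero at the start; "wrist_torque": the same for the moment, N m; "grip_width": opening from 0.0 (shut) to 1.0 (fully open); "grip_force": force on a finger pad.
Only numpy, scipy, OpenCV 4.12 (cv2) and the standard library are available. Lean on these libraries where they do the work, as an engineer would, in place of code of your own. Each camera call takes 0.05 s, during which the arm holds its last target. There are 200 camera calls.

## Working session

There is one attempt and no reset: what is moved stays moved. The work goes in short steps, each a Python script; the robot and the scene stay as the last script left them, time stands still between calls to the robot, and variables do not carry over. Pictures are saved under pics/ and viewed, at most 10 in all, crops included, and the job is handed in when it is done.

```bash
ls; mkdir -p pics; cat > h.py <<'E'
import numpy as np, cv2
from cell import robot, grip, kin, viewer
def toworld(p,cam):
    i=viewer.camera_info(cam); R=np.array(i["R"]);t=np.array(i["t"]); return R.T@(np.array(p)-t)
def project(X,cam):
    i=viewer.camera_info(cam); c=np.array(i["R"])@np.array(X,float)+np.array(i["t"]); s=c[:2]/c[2]
    s=s*(1+i["k1"]*(s@s)); K=np.array(i["camera_matrix"]); return K[:2,:2]@s+K[:2,2]
def ray(uv,cam,z):
    i=viewer.camera_info(cam); K=np.array(i["camera_matrix"]); d=np.linalg.solve(K[:2,:2],np.array(uv,float)-K[:2,2]); s=d.copy()
    for _ in range(20): s=d/(1+i["k1"]*(s@s))
    R=np.array(i["R"]);o=-R.T@np.array(i["t"]); v=R.T@np.append(s,1); return o+v*(z-o[2])/v[2]
def find(n,cam):
    r=viewer.pinpoint(n,cam); return [(np.round(toworld(q["at"],cam),1),round(q["confidence"],2)) for q in r[:2]]
def save(im,n): cv2.imwrite("pics/"+n,im[:,:,::-1])
E
python3 - <<'E'
from h import *
for c in ["scene","top"]:
    save(viewer.read_camera(c),c+"0.png")
    i=viewer.camera_info(c); print(c,-np.array(i["R"]).T@np.array(i["t"]))
    for n in ["holder","stage","latch","keeper_hinge","keeper_pad","tweezers","squeeze_point","disc_l","disc_r","sample","timer","bottle_c","plate_4"]:
        print(n,find(n,c))
print(robot.observe())
E
```

```text
pics
scene [ 60.67617053 742.72631143 667.67801741]
holder [(array([529.8, 247.9,  -4.4]), 0.66), (array([632.9, 227.3,  40.5]), 0.57)]
stage [(array([630.1, 226.7,  41.6]), 0.89)]
latch [(array([457.5, 203.4,  77. ]), 0.68)]
keeper_hinge [(array([480.9, 302.2,  65. ]), 0.84)]
keeper_pad [(array([527.8, 243.7,   0.8]), 0.69), (array([469.7, 256.8, 107.7]), 0.67)]
tweezers []
squeeze_point [(array([586. , 235.4,  51.1]), 0.73), (array([629.2, 227.9,  36.8]), 0.33)]
disc_l [(array([622.9, 208.1,  49.4]), 0.69), (array([503.9, 261. ,  51.5]), 0.66)]
disc_r [(array([622.9, 208.1,  49.4]), 0.69), (array([503.9, 261. ,  51.5]), 0.66)]
sample [(array([627.2, 227.4,  37. ]), 0.59)]
timer [(array([492.2, 397.6,  -2.1]), 0.82), (array([467.7, 256.6, 109.4]), 0.25)]
bottle_c [(array([528.2, 485.7,  -1.4]), 0.97), (array([629. , 228.3,  37.9]), 0.68)]
plate_4 [(array([618.9, 389.7,  -2.9]), 0.59)]
top [471.30143834 389.18733418 989.94794073]
holder [(array([532.5, 244.6,   3.2]), 0.68), (array([496.6, 399.1,  -1.5]), 0.33)]
stage [(array([628.6, 229.2,  37.3]), 0.77)]
latch [(array([458.6, 201.9
[... 708 characters left out ...]
 array([ 1.2310241 ,  0.46752531, -0.01163246,  1.60267809,  0.00599559,
        1.07139364, -0.0562853 ]), 'joint_velocities': array([-0.00026253,  0.00126722,  0.00129356,  0.0001282 , -0.00155249,
       -0.00099916,  0.00043843]), 'joint_torque': array([ 4.73454093e-04, -5.20416105e+01, -1.22815836e-02, -2.44049138e+01,
       -5.66127640e-02,  1.14229834e-02,  1.00648040e-05]), 'tcp_pos': array([ 190.06747578, -621.60890806,  214.58502322]), 'tcp_rot': array([ 3.10704294e+00,  4.64408412e-01, -2.26444584e-05]), 'contact_force': array([ 0.2758237 , -0.57954378, -0.89841581]), 'wrist_torque': array([0.02859662, 0.02722611, 0.04618688]), 'grip_force': 0.0, 'grip_width': 0.9983514787288961}
```

```bash
cat >> h.py <<'E'
def fit(M,W):
    M=np.array(M,float);W=np.array(W,float); a=M[:,0]+1j*M[:,1]; b=W[:,0]+1j*W[:,1]
    am,bm=a.mean(),b.mean(); th=np.angle(np.sum((b-bm)*np.conj(a-am))); o=bm-am*np.exp(1j*th)
    return o.real,o.imag,th,np.abs(o+a*np.exp(1j*th)-b)
E
python3 - <<'E'
from h import *
M=[(102,0),(-60,-60.5),(-60,40),(56,0),(0,0),(100,0)]
S=[(630.1,226.7),(457.5,203.4),(480.9,302.2),(586,235.4),(529.8,247.9),(627.2,227.4)]
T=[(628.6,229.2),(458.6,201.9),(485.3,299.1),(586.9,239.9),(532.5,244.6),(627.5,225)]
for q in (S,T): print(fit(M,q))
x,y,th,e=fit(M+M,S+T); print(x,y,th,e)
def hw(X): c,s=np.cos(th),np.sin(th); return (x+c*X[0]-s*X[1],y+s*X[0]+c*X[1],X[2])
im={}
for c in ["scene","top"]:
    a=cv2.imread(f"pics/{c}0.png"); k=[]
    for X in [(102,0,40),(123,32,40),(123,-32,40),(81,32,40),(81,-32,40),(-60,-60.5,78),(-70,-54.5,78),(-60,40,64),(118,56,13),(118,-56,13),(-118,56,13),(-118,-56,13)]:
        p=project(hw(X),c);k.append(p)
    k=np.array(k);lo=np.maximum(k.min(0)-40,0).astype(int);hi=(k.max(0)+40).astype(int)
    cr=a[lo[1]:hi[1],lo[0]:hi[0]]; f=min(800/cr.shape[1],600/cr.shape[0]); cr=cv2.resize(cr,None,fx=f,fy=f)
    for p in (k-lo)*f: cv2.circle(cr,tuple(int(v) for v in p),3,(255,0,255),1)
    cv2.imwrite(f"pics/{c}crop.png",cr); print(lo,f)
E
```

```text
(np.float64(530.2625047048057), np.float64(248.97176964043544), np.float64(-0.22545145667332142), array([0.67545514, 0.75651049, 0.84647676, 1.56282872, 1.16730491,
       0.94643286]))
(np.float64(531.4934724428363), np.float64(248.19936722257816), np.float64(-0.21520117536964317), array([3.76765932, 1.35807604, 4.00489995, 3.72512211, 3.73745129,
       2.4998541 ]))
530.8781773497241 248.58690755710614 -0.22038297441760646 [0.51522483 1.76366986 1.47457999 1.05833147 1.27840072 1.42828208
 3.42814572 0.91716403 4.53197851 3.81198582 4.30415387 1.97529823]
[226 116] 3.5502958579881656
[245 108] 3.1746031746031744
```

View pics/scene0.png

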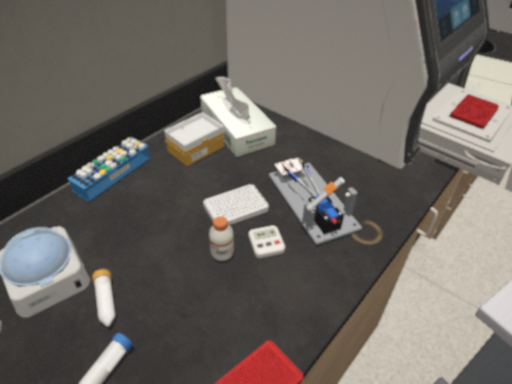

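View pics/topcrop.png

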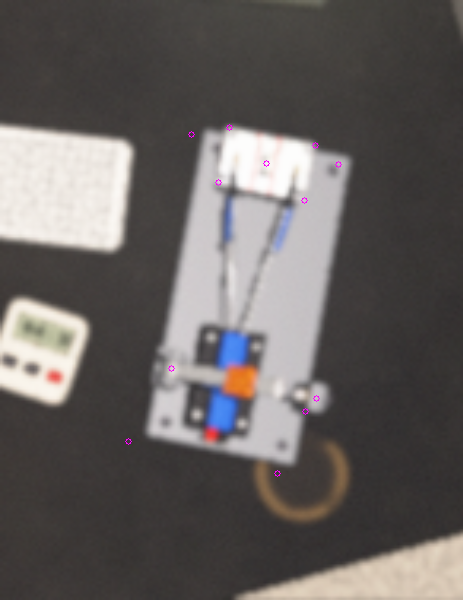

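View pics/scenecrop.png

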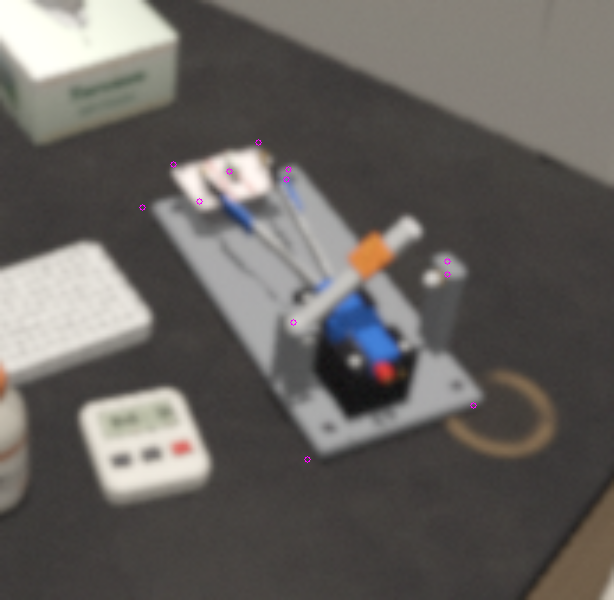

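```bash
python3 - <<'E'
from h import *
lo=np.array([226,116]);f=3.5503
P=[np.array(p)/f+lo for p in [(205,130),(350,157),(293,463),(148,435)]]
W=np.array([ray(p,"top",13) for p in P]);print(W.round(1)); c=W.mean(0)
print("sides",[round(np.linalg.norm(W[i]-W[i-1]),1) for i in range(4)],"ctr",c, "ang",[np.arctan2(*(W[a]-W[b])[[1,0]]) for a,b in((0,3),(1,2))],[np.arctan2(*(W[a]-W[b])[[1,0]])-np.pi/2 for a,b in((0,1),(3,2))])
lo=np.array([245,108]);f=3.1746
P=[np.array(p)/f+lo for p in [(152,207),(295,168),(483,398),(323,453)]]
V=np.array([ray(p,"scene",13) for p in P]);print(V.round(1),"ctr",V.mean(0),"ang",[np.arctan2(*(V[a]-V[b])[[1,0]]) for a,b in((0,3),(1,2))])
# silhouettes
for n in ["keeper_pad","tweezers","jaw_l","keeper"]:
    for c in ["top","scene"]:
        viewer.read_camera(c); r=viewer.silhouettes(n,c)
        for q in r[:2]:
            m=q["mask"]; ys,xs=np.nonzero(m); print(n,c,round(q["confidence"],2),m.sum(),xs.mean().round(1),ys.mean().round(1))
# orange pad by colour
for c in ["top","scene"]:
    im=viewer.read_camera(c); h=cv2.cvtColor(im,cv2.COLOR_RGB2HSV); m=cv2.inRange(h,(5,150,120),(20,255,255))
    k,l,s,cc=cv2.connectedComponentsWithStats(m); print(c,[(s[j,4],cc[j].round(1)) for j in range(1,k) if s[j,4]>15])
    b=cv2.inRange(h,(100,130,60),(125,255,255)); k,l,s,cc=cv2.connectedComponentsWithStats(b); print(c,[(s[j,4],cc[j].round(1)) for j in range(1,k) if s[j,4]>8])
E
```

```text
[[653.3 329.6  13. ]
 [633.6 232.2  13. ]
 [429.  274.9  13. ]
 [448.4 370.8  13. ]]
sides [np.float64(209.0), np.float64(99.4), np.float64(209.0), np.float64(97.8)] ctr [541.06671529 301.88700804  13.        ] ang [np.float64(-0.1982433751146412), np.float64(-0.20602951186836818)] [np.float64(-0.1992299119656773), np.float64(-0.19896538929816687)]
[[625.6 220.9  13. ]
 [599.2  96.9  13. ]
 [351.9 160.1  13. ]
 [378.7 280.8  13. ]] ctr [488.86100677 189.6677517   13.        ] ang [np.float64(-0.23794888607995726), np.float64(-0.2499804633801238)]
keeper_pad top 0.79 274 316.5 226.9
keeper_pad scene 0.78 255 326.4 192.0
tweezers top 0.94 426 319.2 207.5
tweezers scene 0.71 691 314.9 193.9
tweezers scene 0.5 308 325.4 193.0
jaw_l top 0.53 8 332.8 180.2
jaw_l scene 0.72 131 295.2 178.3
keeper top 0.74 209 317.4 227.5
keeper scene 0.78 264 325.1 193.3
top [(np.int32(72), array([123.6, 178.3])), (np.int32(102), array([216. , 203.1])), (np.int32(69), array([320.3, 227.8]))]
top [(np.int32(19), array([214.9,  36.8])), (np.int32(680), array([175.2,  68. ])), (np.int32(21), array([164.2,  56.2])), (np.int32(16), array([159.9,  62.2])), (np.int32(17), array([153.6,  66.2])), (np.int32(10), array([146.5,  66. ])), (np.int32(102), array([  2.8, 167. ])), (np.int32(84), array([317.6, 217.7])), (np.int32(95), array([314.4, 237.1])), (np.int32(114), array([115.1, 240.3]))]
scene [(np.int32(432), array([195.7, 148.4])), (np.int32(76), array([330.1, 187.5])), (np.int32(114), array([219.8, 223.7])), (np.int32(65), array([101. , 272.9]))]
scene [(np.int32(34), array([443.2,   2.3])), (np.int32(962), array([106.7, 177.6])), (np.int32(17), array([292.6, 176.2])), (np.int32(208), array([327.5, 208.5])), (np.int32(155), array([123.1, 340.5]))]
```

```bash
python3 - <<'E'
from h import *
for c in ["top","scene"]:
    i=viewer.camera_info(c); R=np.array(i["R"]); print(i, np.round(R@R.T,4), np.linalg.det(R))
    X=np.array([530,248,13.]); p=project(X,c); print(p,ray(p,c,13))
E
```

```text
{'camera_matrix': array([[411.06661092,   0.        , 256.74080163],
       [  0.        , 411.06661092, 193.21606729],
       [  0.        ,   0.        ,   1.        ]]), 'k1': 0.047354608927765, 'R': array([[-0.01027731, -0.99991998, -0.00737643],
       [-0.99620734,  0.010876  , -0.08632877],
       [ 0.08640209,  0.00646123, -0.99623939]]), 't': array([401.30218461, 550.74214112, 942.98907886])} [[ 1.  0. -0.]
 [ 0.  1.  0.]
 [-0.  0.  1.]] 1.0000000000000002
[318.95947951 203.45843109] [530. 248.  13.]
{'camera_matrix': array([[415.32340588,   0.        , 249.70430276],
       [  0.        , 415.32340588, 190.52730901],
       [  0.        ,   0.        ,   1.        ]]), 'k1': -0.05616358560966888, 'R': array([[-0.56670506, -0.82387994,  0.00819877],
       [-0.5666094 ,  0.38247884, -0.72983815],
       [ 0.59816316, -0.41824847, -0.68357081]]), 't': array([640.82866517, 237.59948114, 730.75509903])} [[ 1. -0.  0.]
 [-0.  1.  0.]
 [ 0.  0.  1.]] 0.9999999999999998
[310.14505502 200.58012546] [530. 248.  13.]
```

```bash
python3 - <<'E'
from h import *
def show(c,lo,f,px):
    P=[np.array(p)/f+np.array(lo) for p in px]
    W=np.array([ray(p,c,13) for p in P]); print(c,W.round(1).tolist(),"sides",[round(np.linalg.norm(W[i]-W[i-1]),1) for i in range(4)],"ctr",W.mean(0),"ang",[np.arctan2(*(W[a]-W[b])[[1,0]]).round(3) for a,b in((0,3),(1,2))],[(np.arctan2(*(W[a]-W[b])[[1,0]])-np.pi/2).round(3) for a,b in((0,1),(3,2))])
lo=np.array([245,108]);f=3.1746
show("top",lo,f,[(205,130),(350,157),(293,463),(148,435)])
show("scene",[226,116],3.5503,[(152,207),(295,168),(483,398),(323,453)])
for n,p,z in [("latch",(318,398),78),("ball",(297,394),69.5),("stageTL",(224,130),40),("TR",(313,146),40),("BR",(304,203),40),("BL",(217,187),40),("padl",(229,218),54),("padr",(284,229),54),("heeltop",(236,345),58),("heelend",(219,425),58)]:
    print(n,ray(np.array(p)/f+lo,"top",z).round(1))
# pad triangulation
def line(p,c): a=ray(p,c,0);b=ray(p,c,200);return a,(b-a)/np.linalg.norm(b-a)
for p,q in [((320.3,227.8),(330.1,187.5)),(np.array([240,382])/f+lo,np.array([369,256])/3.5503+[226,116])]:
    a,u=line(p,"top");b,v=line(q,"scene")
    s=np.linalg.lstsq(np.c_[u,-v],b-a,rcond=None)[0]; print((a+u*s[0]).round(1),(b+v*s[1]).round(1))
E
```

```text
top [[661.4, 267.5, 13.0], [639.3, 159.0, 13.0], [411.2, 208.1, 13.0], [432.6, 314.6, 13.0]] sides [np.float64(233.6), np.float64(110.7), np.float64(233.3), np.float64(108.7)] ctr [536.14190726 237.29267972  13.        ] ang [np.float64(-0.203), np.float64(-0.212)] [np.float64(-0.201), np.float64(-0.198)]
scene [[654.9, 271.6, 13.0], [632.5, 163.6, 13.0], [404.5, 210.9, 13.0], [426.6, 318.2, 13.0]] sides [np.float64(233.0), np.float64(110.3), np.float64(232.8), np.float64(109.5)] ctr [529.6147367  241.07465739  13.        ] ang [np.float64(-0.201), np.float64(-0.205)] [np.float64(-0.205), np.float64(-0.203)]
latch [459.6 201.6  78. ]
ball [462.4 214.3  69.5]
stageTL [656.  256.9  40. ]
TR [643.2 192.1  40. ]
BR [601.1 199.8  40. ]
BL [613.7 262.9  40. ]
padl [589.  256.7  54. ]
padr [580.5 217.4  54. ]
heeltop [497.4 254.4  58. ]
heelend [441.  267.7  58. ]
[472.3 259.4 103.3] [471.2 258.4 103.4]
[471.2 258.6 102. ] [471.1 258.6 102. ]
```

```bash
cat >> h.py <<'E'
from scipy.spatial.transform import Rotation as Ro
O=np.array([529.5,249.0,0]); TH=-0.204
C,S_=np.cos(TH),np.sin(TH); RH=np.array([[C,-S_,0],[S_,C,0],[0,0,1]])
def hw(X): return O+RH@np.array(X,float)
def rot(zdir,ydir): # holder frame axes
    z=np.array(zdir,float);z/=np.linalg.norm(z);y=np.array(ydir,float);y/=np.linalg.norm(y)
    return Ro.from_matrix(RH@np.c_[np.cross(y,z),y,z]).as_rotvec()
E
python3 - <<'E'
from h import *
for p in [(410,165),(270,105),(225,75)]: print(ray(p,"scene",0))
for y in [(1,0,0),(-1,0,0)]: print("press",kin.ik(hw((-60,-2,150)),rot((0,0,-1),y)))
for y in [(0,1,0),(0,-1,0)]: print("sq",kin.ik(hw((56,0,50)),rot((np.sin(.44),0,-np.cos(.44)),y)))
q=robot.observe()["joints"]
print("mid",kin.ik((430,0,300),rot((0,0,-1),(1,0,0))),kin.ik((350,-300,300),rot((0,0,-1),(1,0,0))))
E
```

```text
[494.47367387 -59.11198871   0.        ]
[922.55888472  68.67665946   0.        ]
[1159.81129408   80.90852773    0.        ]
press [ 0.13083536  0.53607489 -0.89701137  1.89470574  0.50999727  0.95727976
 -1.20706516]
press [ 0.35283703  0.81483585 -1.32241509  1.88409421  0.86797053  1.17928522
  1.65053656]
sq [-0.06515772  0.67113878 -0.67808798  2.00710948  1.3419346   0.72092472
 -0.32670853]
sq [-1.12155522  0.63729436  0.66241446  2.07519175 -0.24763913  0.23219862
 -2.16340652]
mid [ 0.6889101   0.05043897 -0.77487444  1.96260587  0.03877297  1.14321651
 -0.30541285] [ 0.99484323  0.08139099 -0.3766884   1.92045677  0.03283469  1.14563142
  0.40174028]
```

```bash
python3 - <<'E'
from h import *
for p in [(460,170),(300,384),(425,150)]: print(ray(p,"scene",0))
o=robot.observe(); a=np.arctan2(o["tcp_pos"][1],o["tcp_pos"][0])
q=None
for r,z in [(385,300),(400,300),(400,250),(420,250)]:
    q=kin.ik((r*np.cos(a),r*np.sin(a),z),o["tcp_rot"]); print(r,z,q)
    if q is not None: break
robot.goto_joints(q); grip(0.0,20)
q=np.array(robot.observe()["joints"]); q[0]=-0.42; robot.goto_joints(q)
o=robot.observe(); print(o["t"],o["tcp_pos"],o["joints"])
for y in [(1,0,0),(-1,0,0)]: print("press",kin.ik(hw((-60,-2,150)),rot((0,0,-1),y)))
for y in [(0,1,0),(0,-1,0)]: print("sq",kin.ik(hw((56,0,50)),rot((np.sin(.44),0,-np.cos(.44)),y)))
E
```

```text
[ 408.97010019 -151.63454735    0.        ]
[230.38660695 522.50665782   0.        ]
[ 513.34355524 -143.91599634    0.        ]
385 300 [ 1.23253261 -0.08776793 -0.04243123  2.08333027 -0.0040051   1.14594465
 -0.08216681]
6.7667 [358.06138929 141.44678319 299.9966316 ] [-0.41872319 -0.08785778 -0.04168379  2.08342051 -0.00377866  1.1459242
 -0.08216927]
press [-0.47174515  0.36421444 -0.11465377  1.93195637  0.05434936  0.84834204
 -0.81889478]
press [-0.42742874  0.36827531 -0.16869631  1.92899291  0.08049174  0.85070901
  2.29944078]
sq [-0.78326032  0.55315657  0.22510836  2.05447491  0.7064067   0.30644189
  0.10556352]
sq [-0.99688889  0.59208839  0.49640916  2.06800324  0.20623106  0.23586219
 -2.58471308]
```

```bash
cat > press.py <<'E'
from h import *
r=rot((0,0,-1),(1,0,0))
robot.movep(hw((-60,-4,140)),r)
def at(a,dz=0): return hw((-60,40-58*np.cos(a)+7*np.sin(a),64+58*np.sin(a)+7*np.cos(a)+dz))
def pr():
    o=robot.observe(); print(round(o["t"],2),(RH.T@(o["tcp_pos"]-O)).round(1),o["contact_force"].round(1))
pr()
for a in (.6,.4,.25,.15): robot.servo_line(at(a),feed=80,rotation=r); pr()
for dz in (0,-1.5,-3): robot.servo_line(at(0,dz),feed=30,rotation=r); pr()
E
python3 press.py
```

```text
7.67 [-59.5  -4.7 140.4] [0.3 0.1 0.2]
8.29 [-60.   -3.7 102.6] [-0.3 -0.   0.1]
8.58 [-60.1 -11.2  92.8] [0.4 0.6 0.3]
8.84 [-60.2 -14.8  84.9] [-0.3  1.2  0.3]
9.09 [-59.8 -16.1  79.6] [ 1.4 -0.  -0.3]
9.53 [-60.  -18.1  71.2] [-1.1 -0.2  4.6]
9.78 [-60.  -18.   70.9] [-3.6 -2.6 14.1]
10.03 [-59.9 -18.   70.5] [-6.2 -4.9 25.8]
```

```bash
python3 - <<'E'
from h import *
robot.hold(0.3)
r=rot((0,0,-1),(1,0,0))
robot.servo_line(hw((-60,-18,130)),feed=150,rotation=r)
robot.movep(hw((-20,0,260)),rot((0,0,-1),(0,1,0)))
robot.servo_line(hw((-110,0,270)),feed=200)
print(robot.observe()["t"])
out=[]
for c in ["scene","top"]:
    im=viewer.read_camera(c); save(im,c+"1.png"); print(c,find("keeper_pad",c))
    p=project(hw((20,0,50)),c).astype(int); cr=im[max(p[1]-70,0):p[1]+70,max(p[0]-55,0):p[0]+55]; out.append(cv2.resize(cr,(396,504),interpolation=cv2.INTER_CUBIC)); print(p)
save(np.hstack(out),"both1.png")
E
```

```text
12.8583
scene [(array([464.3, 240.2,  72.1]), 0.72)]
[307 183]
top [(array([468.2, 244.5,  71.6]), 0.49)]
[322 194]
```

View pics/both1.png

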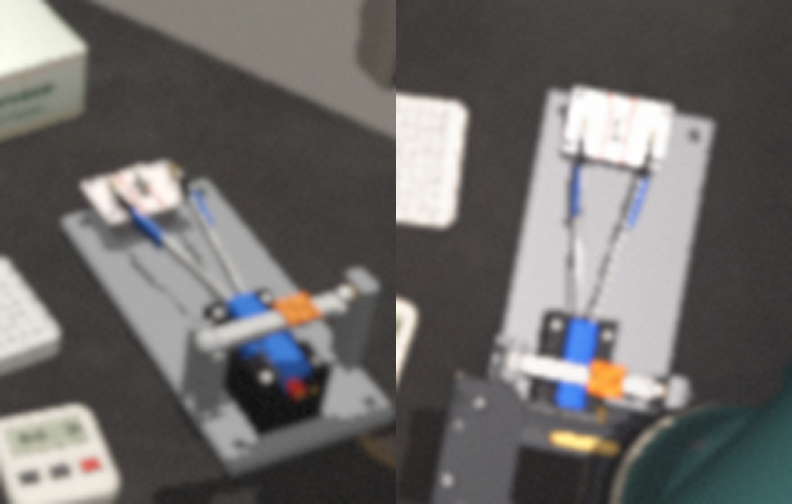

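```bash
cat > sq.py <<'E'
from h import *
T=0.38; zd=np.array((np.sin(T),0,-np.cos(T))); r=rot(zd,(0,1,0))
def tcp(x=56,y=0,z=50.5): return hw(np.array((x,y,z))+19*zd)
def pr():
    o=robot.observe(); print(round(o["t"],2),(RH.T@(o["tcp_pos"]-O)).round(1),"F",(RH.T@o["contact_force"]).round(2),"w",round(o["grip_width"]*92,2),"gf",round(o["grip_force"],2)); return o
E
python3 - <<'E'
from sq import *
robot.movep(tcp(z=150),r); grip(0.75,15); pr()
robot.servo_line(tcp(),feed=120,rotation=r); robot.hold(.2); pr()
for g in (.5,.44,.40,.36): grip(g); robot.hold(.1); pr()
im=viewer.read_camera("top"); p=project(hw((70,0,50)),"top").astype(int)
cr=im[p[1]-60:p[1]+40,p[0]-60:p[0]+60]; save(cv2.resize(cr,(720,600),interpolation=cv2.INTER_CUBIC),"sq1.png"); print(p)
for n in ("disc_l","sample"): print(find(n,"top"))
E
```

```text
15.02 [ 63.    0.  132.3] F [-1.41 -0.3  -0.07] w 69.12 gf 0.0
16.19 [63.5  0.3 33.7] F [-0.38  0.16  1.22] w 69.37 gf 0.0
16.81 [63.1  0.1 32.9] F [-0.59  0.4  -0.04] w 46.15 gf 0.12
17.21 [63.3 -0.1 32.9] F [ 1.34 -0.1  -0.17] w 40.75 gf 1.61
17.57 [63.1 -0.1 32.9] F [ 2.28 -0.24  0.79] w 36.78 gf 2.65
17.94 [63.1  0.  32.9] F [1.7  0.53 0.63] w 33.24 gf 3.71
[326 172]
[(array([630. , 216.6,  44.8]), 0.6), (array([628. , 239.3,  47.4]), 0.46)]
[(array([626. , 223.9,  43.1]), 0.56)]
```

View pics/sq1.png

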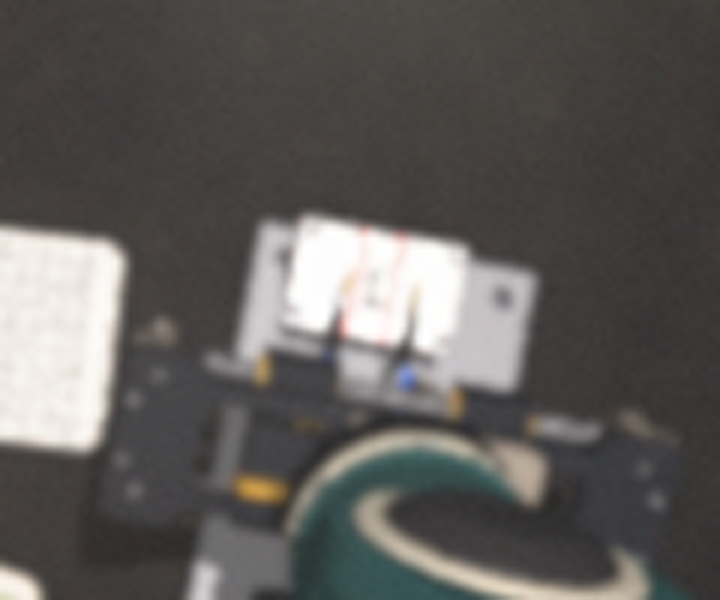

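```bash
python3 - <<'E'
from sq import *
for g in (.32,.295,.275): grip(g); robot.hold(.1); pr()
robot.hold(.3); pr()
im=viewer.read_camera("top"); p=project(hw((100,0,50)),"top")
a=p.astype(int)-[25,20]; cr=im[a[1]:a[1]+40,a[0]:a[0]+50]; cr=cv2.resize(cr,(800,640),interpolation=cv2.INTER_CUBIC)[:600]
save(cr,"sq2.png")
for n,X in [("disc7 z50.5",(102,7,50.5)),("disc-7",(102,-7,50.5)),("slip top",(100,0,56)),("line7",(123,7,40)),("line-7",(123,-7,40)),("l7b",(81,7,40)),("l-7b",(81,-7,40)),("disctop7",(102,7,56.5)),("disctop-7",(102,-7,56.5))]:
    print(n,((project(hw(X),"top")-a+.5)*16-.5).round())
for n in ("disc_l","sample"): print([((RH.T@(w-O)).round(1),c) for w,c in find(n,"top")])
E
```

```text
18.46 [63.1 -0.  32.9] F [ 1.7  -0.3   0.21] w 29.69 gf 4.8
18.8 [63.1  0.  32.9] F [ 2.48 -1.15  0.42] w 26.89 gf 5.49
19.13 [63.   0.  32.9] F [ 1.23  0.34 -0.6 ] w 25.09 gf 6.05
19.43 [63.1  0.  32.9] F [ 1.73 -0.66  0.7 ] w 25.41 gf 6.05
disc7 z50.5 [373. 307.]
disc-7 [469. 325.]
slip top [425. 323.]
line7 [388. 179.]
line-7 [483. 197.]
l7b [336. 460.]
l-7b [431. 478.]
disctop7 [380. 300.]
disctop-7 [477. 318.]
[(array([100.8,  -5.7,  46.4]), 0.41), (array([99.6,  5.5, 48. ]), 0.38)]
[(array([-63.6, 143.5,  -3.1]), 0.56), (array([97.8, -1.5, 41.4]), 0.36)]
```

View pics/sq2.png

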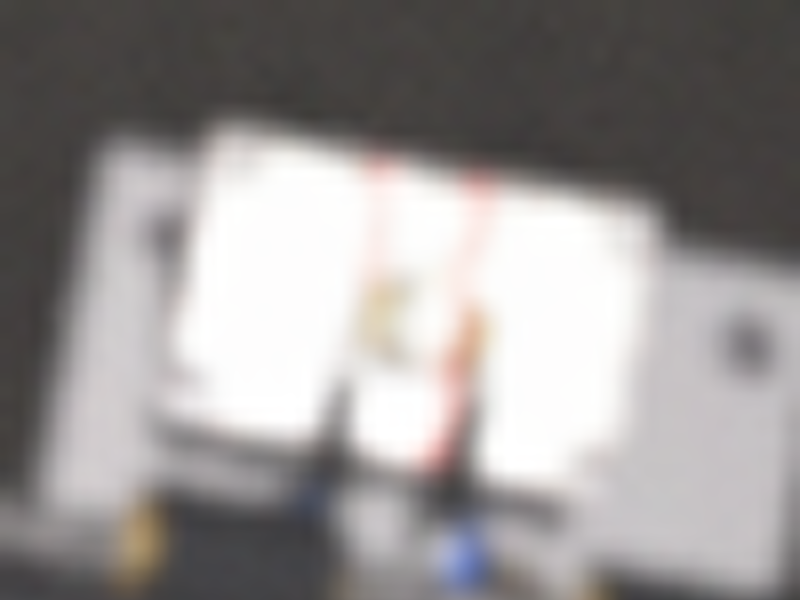

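```bash
python3 - <<'E'
from sq import *
def meas(k=10):
    g=[]
    for _ in range(k):
        viewer.read_camera("top"); q=[RH.T@(toworld(a["at"],"top")-O) for a in viewer.pinpoint("disc_l","top")]
        q=[w for w in q if abs(w[0]-101)<8 and abs(w[1])<16 and 35<w[2]<60]
        L=[w[1] for w in q if w[1]>0];R=[w[1] for w in q if w[1]<0]
        if L and R: g.append((L[0],R[0]))
    g=np.array(g); print(len(g),g.mean(0).round(2),(g[:,0]-g[:,1]).mean().round(2),(g[:,0]-g[:,1]).std().round(2))
meas(); grip(.283); robot.hold(.2); pr(); meas(); pr()
E
```

```text
9 [ 4.77 -7.07] 11.84 2.35
21.0 [63.  -0.  32.8] F [ 1.82 -1.03  0.29] w 26.08 gf 5.83
10 [ 5.56 -8.05] 13.61 2.03
22.0 [63.  -0.  32.8] F [ 0.85 -0.44  0.97] w 26.01 gf 5.82
```

```bash
python3 - <<'E'
from sq import *
robot.hold(1.5); pr(); print(robot.job_done())
E
```

```text
23.5 [63.   0.  32.9] F [0.53 0.12 1.04] w 25.86 gf 5.82
the job is handed in; nothing more can be done
None
```

The job is handed in at 23.5 s of the 54 s allowed, with no verdict returned: the keeper looked shut in the pictures, and the gap was held for over a second at an estimated 14 mm (separate estimates 13.6–14.9 mm), with about 5.8 N on the finger pads and no contact with the sample slip or the bystanders that I could see.

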